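# Count three nuts through the gate of a sorting tray

### The arm

A 6-joint arm with a two-finger parallel gripper is mounted at the origin on the work surface. World frame = base frame: x ahead of the robot, y to its left, z up, the work surface at z = 0. Lengths are in m, angles in rad, forces in N, time in s.
With the tool pointing down it reaches from about 0.325 to 0.775 m from the base axis. Payload 9.3 kg.
Tool frame: the origin (TCP) lies at the very end of the fingers, on their centre line; the grasp point (between the pads) lies 19 mm behind it; z points along the fingers, y is the direction in which the jaws open and shut (so a half turn about z gives the same grasp; the last joint's range is limited). The gripper opens to 85 mm and grips with 20 to 120 N. Pads are 22 mm wide; open, the fingers measure 114 mm over their backs; the gripper's body (76 mm by 85 mm) begins 54 mm behind the grasp point. The pads swing forward as they close: fully open they stand 13 mm farther back than shut.
Start: joints at [0.995, 0.259, 0.021, 1.334, 0, 1.418], TCP at [0.226, 0.502, 0.231] pointing down, gripper open.
Joint ranges: [-3.04, 3.04], [-0.91, 1.82], [-1.04, 1.36], [-1.92, 1.95], [-1.52, 1.45], [-3.14, 3.14]. Speed limits (rad/s): [2.22, 2.22, 2.79, 3.14, 3.14, 3.14].

### API

Orientations are given as [roll, pitch, yaw] about the fixed x, y, z axes, in that order (R = Rz(yaw) Ry(pitch) Rx(roll)).
In Python, from station import telemetry, eyes, job, nets gives the robot as it stands.
- The arm moves only by the tool play_rows, never from a script. Its argument "targets" is a list of rows, each a list of 7 numbers: the opening in per cent of the stroke, from 0 (shut) to 100 (fully open), then the shift along the tool's x, y, z in m, then the turn, a rotation vector about the tool's x, y, z in rad. A call has exactly 10 rows; each row is the pose to reach, as a shift and turn from the pose commanded when the call began, along the tool's axes at that moment; what a row does not reach only later rows make up. A row lasts 1/10 s, in which the tool goes at most 50 mm and 8.59 degrees, less where a joint would pass 70% of its speed; a pose out of reach is approached as far as the arm can. A call with a gripper value outside its range is refused whole. The fingers move at their own pace and stop on an object; "squeeze" is the grip in N (left out, the last holds). Time passes only in rows, so rows that repeat a pose let the fingers close, or fill a call up. It gives the time, the measured TCP pose, the force and the opening at its end, in the units of the state.
- telemetry.observe(): the state, without advancing time (a new reading comes with each control period).
- eyes.get_image(name): name is "scene" or "top" or "wrist"; returns the picture (384x512x3 uint8, blue, green, red); there is no depth.
- eyes.camera_info(name): a dict with "vertical_fov" (degrees; the focal length in pixels is half the picture's height over the tangent of half this angle, whatever the lens; pixels are square), "cx", "cy" (the principal point, pixels), "cam_to_world" (4x4, takes a point from camera to world coordinates). Camera axes: x right, y down, z forward; pixel columns grow to the right and rows downward; lengths in m; the calibration is good to about 2 mm. A picture is of the moment at which its call begins: read the wrist's pose just before it. camera_info takes no time and is no camera call; for the wrist camera it gives the pose at the moment of the call.
- job.sign_off(): hands the job in, once; it reports no verdict.
Trained networks look in the newest picture that a camera, given by its name, has taken for a name from the list of things; names that differ only in an ending like _2 or _b are one class to them, and where a whole thing is asked for, a point or a joint stands for the part that bears it (a point fixed in the world has none). Each returns a list of dicts, best first, with "confidence" (0 to 1); they miss things now and then, are a little off and sometimes report something else, mostly with a low value. They report only what shows in the picture. A call takes as long as a camera call.
- nets.spot_in(camera, label): "bbox" ([left, top, width, height] in pixels, round what is visible of it).
- nets.trace(camera, label): "mask" (384x512 bool, what is visible of it) and "bbox" ([left, top, width, height] in pixels, round what is visible of it).
The state is a dict: "clock": time; "joints": joint angles; "joint_velocities": joint speeds; "effort": joint torques, N m; "eef_pos": TCP position; "eef_rot": TCP orientation; "contact_force": force on the tool from outside, world axes, zero at the start; "moment": the same for the moment, N m; "finger_gap": finger opening in m.
Only numpy, scipy, OpenCV 4.12 (cv2) and the standard library are available. Lean on these libraries where they do the work, as an engineer would, in place of code of your own. Each camera call takes 0.05 s, during which the arm holds its last target.

### The job

Put away the three steel hex nuts lying in the green sorting tray: with your fingertips push them, one at a time, through the narrow gate so that each drops through the slot into the orange bin below, the next only after the one before has dropped. Push them gently along the pan floor, never pinching, pressing down on or lifting them, and let the brass bushing, the bolt and the copper sleeve stay in the tray and the things on the bench around it stay where they are. Finish with the hand clear of everything.

Things in the scene. Friction and masses are not known exactly. Their poses are not given: they have to be found in the camera images.
- pan (a point): Middle of the floor of the green steel sorting tray, on its upper face, 75 mm above the bench. x points to the gate, y left of that, z up. The tray is fixed, on legs. In this frame the floor spans x -135 to 165, y -130 to 130 mm, within a 25 mm high, 3 mm thick rim. The nuts lie in the open part at x below 20 mm.
- gate (a point): Middle of the 50 mm wide gate at floor height; also the near lip of the drop slot, 100 mm from the pan's middle. x points the way the nuts go, z up. Two aluminium guide strips, 25 mm high, run to the gate's sides from the rims, where they start 100 mm before the gate and 127 mm either side. Behind the guides are two pockets. A nut tips in once its centre is some mm past this point.
- slot (a point): Middle of the drop slot at floor height, 29 mm beyond the gate: 58 mm long in x, 50 mm wide in y, with 25 mm high cheeks and the rim at its far end. Under it stands the fixed orange open bin, 150 x 110 mm, 56 mm high, its bottom just above the bench, from 54 mm before this point to 96 mm beyond; its end sticks out from under the tray.
- nut1_center (a point): steel hex nut 1, 30 mm across the flats, 35 mm across the corners, 18 mm high, about 60 g, lying flat in the pan, free to slide; this point is its centre, 9 mm above the pan floor; z is up along its bore
- nut2_center (a point): steel hex nut 2, 30 mm across the flats, 35 mm across the corners, 18 mm high, about 60 g, lying flat in the pan, free to slide; this point is its centre, 9 mm above the pan floor; z is up along its bore
- nut3_center (a point): steel hex nut 3, 30 mm across the flats, 35 mm across the corners, 18 mm high, about 60 g, lying flat in the pan, free to slide; this point is its centre, 9 mm above the pan floor; z is up along its bore
- bushing_center (a point): brass pipe bushing standing in the open part of the pan among the nuts: hex foot 27 mm across the flats and 12 mm high, round threaded neck 22 mm in diameter above, 26 mm high in all; this point is half-way up. It stays in the tray.
- bolt_center (a point): short dark steel hex bolt standing on its head in the left pocket beside the gate, 24 mm hex, 38 mm high; this point is half-way up. It stays in the tray.
- sleeve_center (a point): copper sleeve, 26 mm in diameter, 30 mm high, standing in the right pocket beside the gate; this point is half-way up. It stays in the tray.
- jar: closed glass jar with a red cap, 68 mm in diameter, 95 mm high, on the bench beside the tray; origin under its middle
- can: yellow-labelled can, 76 mm in diameter, 105 mm high, on the bench to the left; origin under its middle
- screwdriver: yellow-handled screwdriver lying on the bench to the left, some 200 mm long; origin on the bench under its middle
- hammer: wooden-handled hammer lying on the bench to the right, some 260 mm long; origin on the bench under its middle

How it is judged:
On the way, in this order (a step that is already met when the one before it is completed fails the run):
1. a first nut has dropped through the slot and lies in the bin, alone (((z of nut1_center in the frame of slot below -0.03 m and x of nut1_center in the frame of slot between -0.06 and 0.1 m and y of nut1_center in the frame of slot between -0.055 and 0.055 m) or (z of nut2_center in the frame of slot below -0.03 m and x of nut2_center in the frame of slot between -0.06 and 0.1 m and y of nut2_center in the frame of slot between -0.055 and 0.055 m) or (z of nut3_center in the frame of slot below -0.03 m and x of nut3_center in the frame of slot between -0.06 and 0.1 m and y of nut3_center in the frame of slot between -0.055 and 0.055 m))), for 0.2 s.
2. then a second nut lies in the bin ((((z of nut1_center in the frame of slot below -0.03 m and x of nut1_center in the frame of slot between -0.06 and 0.1 m and y of nut1_center in the frame of slot between -0.055 and 0.055 m) and (z of nut2_center in the frame of slot below -0.03 m and x of nut2_center in the frame of slot between -0.06 and 0.1 m and y of nut2_center in the frame of slot between -0.055 and 0.055 m)) or ((z of nut1_center in the frame of slot below -0.03 m and x of nut1_center in the frame of slot between -0.06 and 0.1 m and y of nut1_center in the frame of slot between -0.055 and 0.055 m) and (z of nut3_center in the frame of slot below -0.03 m and x of nut3_center in the frame of slot between -0.06 and 0.1 m and y of nut3_center in the frame of slot between -0.055 and 0.055 m)) or ((z of nut2_center in the frame of slot below -0.03 m and x of nut2_center in the frame of slot between -0.06 and 0.1 m and y of nut2_center in the frame of slot between -0.055 and 0.055 m) and (z of nut3_center in the frame of slot below -0.03 m and x of nut3_center in the frame of slot between -0.06 and 0.1 m and y of nut3_center in the frame of slot between -0.055 and 0.055 m)))), for 0.2 s.
3. then the third nut lies in the bin too (z of each of nut1_center, nut2_center, nut3_center in the frame of slot below -0.03 m and x of nut1_center in the frame of slot between -0.06 and 0.1 m and y of nut1_center in the frame of slot between -0.055 and 0.055 m and x of nut2_center in the frame of slot between -0.06 and 0.1 m and y of nut2_center in the frame of slot between -0.055 and 0.055 m and x of nut3_center in the frame of slot between -0.06 and 0.1 m and y of nut3_center in the frame of slot between -0.055 and 0.055 m), for 0.2 s.
At the end, for the whole second after the job is handed in: All three nuts lie at rest (below 0.05 m/s) in the orange bin, their centres at least 30 mm below the pan floor and within the bin; the brass bushing, the bolt and the copper sleeve are still within the tray's rim, above its floor (all of step 3 and linear speed of each of nut1, nut2, nut3 below 0.05 m/s and z of each of bushing_center, bolt_center, sleeve_center in the frame of pan above 0 m and x of bushing_center in the frame of pan between -0.135 and 0.165 m and y of bushing_center in the frame of pan between -0.13 and 0.13 m and x of bolt_center in the frame of pan between -0.135 and 0.165 m and y of bolt_center in the frame of pan between -0.13 and 0.13 m and x of sleeve_center in the frame of pan between -0.135 and 0.165 m and y of sleeve_center in the frame of pan between -0.13 and 0.13 m); the robot touches nothing.
It fails at once if a nut is lifted more than 20 mm off the pan floor (z of any of nut1_center, nut2_center, nut3_center in the frame of pan above 0.029 m).
It fails at once if a nut is pinched, pressed down or jammed with more than 25 N (contact force between the fingers and nut1 above 25 N or contact force between the fingers and nut2 above 25 N or contact force between the fingers and nut3 above 25 N).
It fails at once if the bushing, bolt or sleeve is lifted more than 20 mm, or drops out of the pan (z of bushing_center in the frame of pan above 0.033 m or z of bolt_center in the frame of pan above 0.039 m or z of sleeve_center in the frame of pan above 0.035 m or z of any of bushing_center, bolt_center, sleeve_center in the frame of pan below -0.01 m).
It fails at once if the jar, can, screwdriver or hammer is moved by more than 30 mm, or the jar or can is tipped (distance of any of jar, can, screwdriver, hammer from where it was at the start of the episode above 0.03 m or angle between any of jar, can's own z axis and vertical above 0.35 rad).
It also fails if it takes over 70 s, if anything falls off the work surface, if the arm or the gripper's body presses on something with over 40 N, if the wrist force passes 120 N, or if a joint passes its speed limit or range.

## Working session

There is one attempt and no reset: what is moved stays moved. The work goes in short steps, Python scripts to look and compute and a tool call to move; the robot and the scene stay as the last step left them, time stands still between calls to the robot, and variables do not carry over. Pictures are saved under pics/ and viewed, and the job is handed in when it is done.

Besides the shell and the picture viewer there is one more tool, called after "Emit:" by a JSON object that holds its "fn" and its "kwargs", one argument or row to a line. play_rows: Moves the arm, as the interface text tells. Its arguments: {"type":"object","properties":{"targets":{"type":"array","items":{"type":"array","items":{"type":"number"}}},"squeeze":{"type":"number"}},"required":["targets"]}

```bash
ls; mkdir -p pics; python3 - <<'E'
from station import telemetry, eyes, job, nets
import cv2
print(telemetry.observe())
for n in ["scene","top","wrist"]:
    im=eyes.get_image(n); cv2.imwrite(f"pics/{n}0.png",im); print(n,eyes.camera_info(n))
E
```

```text
pics
{'clock': 0.0, 'joints': array([9.95385551e-01, 2.59204254e-01, 2.07588581e-02, 1.33371410e+00,
       2.71961878e-08, 1.41821123e+00]), 'joint_velocities': array([-0.00107059, -0.00149451, -0.00081387,  0.00019805,  0.00095919,
        0.00032404]), 'effort': array([-7.84092254e-05, -5.55644310e+01,  3.44526064e+01,  1.37306986e-02,
       -2.05925312e-04,  1.77935976e-05]), 'eef_pos': array([0.22552572, 0.50132186, 0.23065848]), 'eef_rot': array([-3.14024533e+00, -2.07220039e-04,  2.71876684e+00]), 'contact_force': array([ 0.25348551, -0.03960426,  0.16485388]), 'moment': array([ 0.01607041, -0.00478347,  0.01951434]), 'finger_gap': 0.08535043897124037}
scene {'vertical_fov': 50.631068989358084, 'cx': 253.8879496275862, 'cy': 193.30147037023553, 'cam_to_world': array([[-0.56742385,  0.69592749, -0.44013079,  1.04256133],
       [ 0.8234186 ,  0.47731211, -0.30684681,  0.34668647],
       [-0.00346338, -0.53652407, -0.84387791,  1.04573078],
       [ 0.        ,  0.        ,  0.        ,  1.        ]])}
top {'vertical_fov': 54.40778600589477, 'cx': 256.4358700425984, 'cy': 196.9944525651182, 'cam_to_world': array([[-0.00441529, -0.99766995,  0.06808216,  0.44641881],
       [-0.99994211,  0.00373676, -0.01009052, -0.00326238],
       [ 0.0098126 , -0.06812277, -0.99762869,  1.26025711],
       [ 0.        ,  0.        ,  0.        ,  1.        ]])}
wrist {'vertical_fov': 64.93275536289902, 'cx': 257.49329259374093, 'cy': 192.39084282126902, 'cam_to_world': array([[ 4.11221842e-01,  8.73432410e-01,  2.60791915e-01,
         1.58471107e-01],
       [ 9.11534899e-01, -3.93765100e-01, -1.18546082e-01,
         5.31252617e-01],
       [-8.51235768e-04,  2.86469670e-01, -9.58088933e-01,
         3.73725310e-01],
       [ 0.00000000e+00,  0.00000000e+00,  0.00000000e+00,
         1.00000000e+00]])}
```

View pics/top0.png

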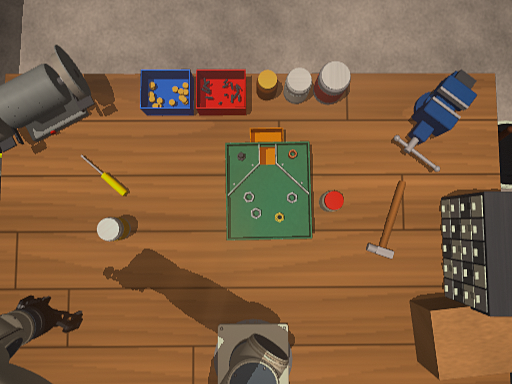

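View pics/scene0.png

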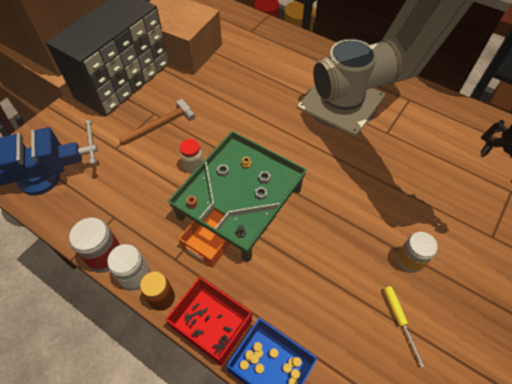

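```bash
cat > h.py <<'E'
from station import telemetry, eyes, job, nets
import numpy as np, cv2
def f_of(ci): return 192/np.tan(np.radians(ci["vertical_fov"])/2)
def p2w(ci,u,v,z):
    T=np.array(ci["cam_to_world"]);f=f_of(ci)
    d=T[:3,:3]@np.array([(u-ci["cx"])/f,(v-ci["cy"])/f,1]);o=T[:3,3]
    return (o+d*(z-o[2])/d[2])
def w2p(ci,p):
    T=np.array(ci["cam_to_world"]);f=f_of(ci)
    c=T[:3,:3].T@(np.array(p)-T[:3,3]); return c[0]/c[2]*f+ci["cx"],c[1]/c[2]*f+ci["cy"]
E
python3 - <<'E'
from h import *
ci=eyes.camera_info("top")
im=eyes.get_image("top"); cv2.imwrite("pics/crop.png",cv2.resize(im[120:250,210:350],None,fx=4.5,fy=4.5,interpolation=cv2.INTER_CUBIC))
for c in [(227,143),(311,143),(312,238),(227.5,239)]: print(c,p2w(ci,*c,0.1).round(4))
for l,z in [("nut1_center",.093),("bushing_center",.095),("jar",.095)]:
    for d in nets.spot_in("top",l):
        b=d["bbox"]; print(l,d["confidence"],b,p2w(ci,b[0]+b[2]/2,b[1]+b[3]/2,z).round(4))
E
```

```text
(227, 143) [0.696  0.0767 0.1   ]
(311, 143) [ 0.6954 -0.1876  0.1   ]
(312, 238) [ 0.3978 -0.1864  0.1   ]
(227.5, 239) [0.3959 0.0749 0.1   ]
nut1_center 0.41 [287.0, 194.8, 11.0, 8.0] [ 0.52   -0.1281  0.093 ]
jar 0.96 [320.6, 190.0, 22.7, 24.8] [ 0.5081 -0.2514  0.095 ]
```

View pics/crop.png

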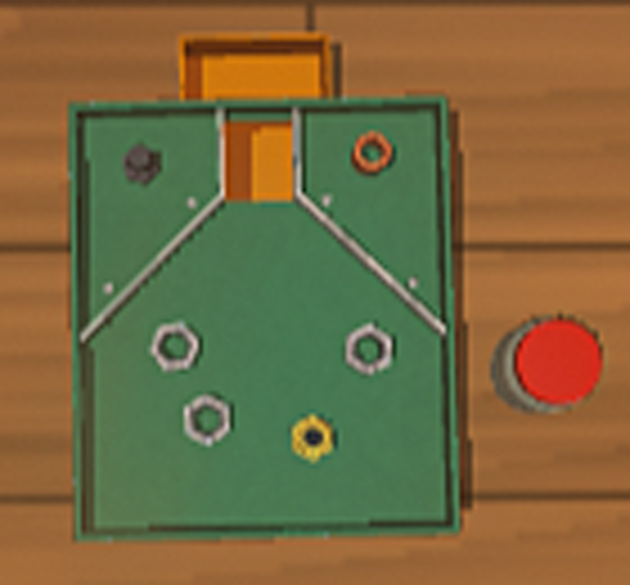

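View pics/wrist0.png

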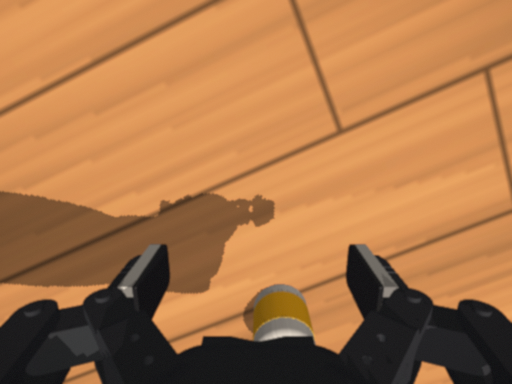

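Emit:
{"fn": "play_rows", "kwargs": {
  "targets": [
    [12,-0.024,-0.019,-0.02,0,0,0.13],
    [12,-0.048,-0.038,-0.04,0,0,0.26],
    [12,-0.072,-0.057,-0.05,0,0,0.39],
    [12,-0.096,-0.076,-0.06,0,0,0.52],
    [12,-0.12,-0.095,-0.07,0,0,0.65],
    [12,-0.144,-0.114,-0.07,0,0,0.78],
    [12,-0.168,-0.133,-0.07,0,0,0.91],
    [12,-0.192,-0.152,-0.07,0,0,1.04],
    [12,-0.216,-0.171,-0.07,0,0,1.17],
    [12,-0.24,-0.19,-0.07,0,0,1.3]
  ],
  "squeeze": 20
}}

```text
clock: 1.35
eef_pos: [0.3669, 0.2287, 0.3014]
eef_rot: [3.141, -0.0, 1.414]
contact_force: [0.3, 0.7, -0.0]
finger_gap: 0.0104
```

```bash
python3 - <<'E'
from h import *
from scipy.spatial.transform import Rotation as R
s=telemetry.observe(); print(s)
Rm=R.from_euler('xyz',s['eef_rot']).as_matrix()
print(Rm.T@(np.array([.5,-.03,.30])-s['eef_pos']), s['eef_rot'][2]-0.15)
E
```

```text
{'clock': 1.35, 'joints': array([ 3.62708266e-01,  4.25349299e-02, -6.56146427e-02,  1.46227126e+00,
       -2.18324359e-05,  2.09074188e+00]), 'joint_velocities': array([-7.17305205e-01, -5.52314234e-02, -6.07742921e-02, -4.53088408e-03,
       -4.07988710e-04,  5.79410732e-01]), 'effort': array([ 6.04724228e+00, -3.92201471e+01,  3.48112893e+01,  2.59326054e-01,
        4.57638293e-03, -9.55830999e-01]), 'eef_pos': array([0.3669188 , 0.22865563, 0.30140628]), 'eef_rot': array([ 3.14125594e+00, -1.67609868e-04,  1.41355907e+00]), 'contact_force': array([ 0.26367725,  0.65731726, -0.03922302]), 'moment': array([ 0.0299638 , -0.03829652, -0.01605245]), 'finger_gap': 0.010380017165882662}
[-0.2346258   0.17194192  0.00142485] 1.2635590672420873
```

Emit:
{"fn": "play_rows", "kwargs": {
  "targets": [
    [12,-0.03,0.022,0,0,0,0.14],
    [12,-0.06,0.044,0,0,0,0.28],
    [12,-0.09,0.066,0,0,0,0.42],
    [12,-0.12,0.088,0,0,0,0.56],
    [12,-0.15,0.11,0,0,0,0.7],
    [12,-0.18,0.132,0,0,0,0.84],
    [12,-0.21,0.154,0,0,0,0.98],
    [12,-0.235,0.172,0,0,0,1.12],
    [12,-0.235,0.172,0,0,0,1.25],
    [12,-0.235,0.172,0,0,0,1.26]
  ]
}}

```text
clock: 2.35
eef_pos: [0.5012, -0.0294, 0.3009]
eef_rot: [-3.141, 0.001, 0.155]
contact_force: [0.2, 0.6, 0.4]
finger_gap: 0.0101
```

```bash
python3 - <<'E'
from h import *
s=telemetry.observe(); print(s['clock'],s['joints'],s['eef_pos'],s['eef_rot'])
ci=eyes.camera_info("wrist");im=eyes.get_image("wrist"); cv2.imwrite("pics/w1.png",im)
np.save("ci1.npy",ci,allow_pickle=True)
for l,z in [("nut1_center",.093),("bushing_center",.095),("sleeve_center",.09),("bolt_center",.09)]:
    for d in nets.spot_in("wrist",l):
        b=d["bbox"]; print(l,d["confidence"],b,p2w(ci,b[0]+b[2]/2,b[1]+b[3]/2,z).round(4))
E
```

```text
2.35 [-2.25898057e-01  1.65045082e-01  7.41199405e-02  1.48076983e+00
  4.45197112e-05  2.76086125e+00] [ 0.50118383 -0.02938957  0.30086813] [-3.14121739e+00  8.17749374e-04  1.54833476e-01]
nut1_center 0.65 [323.7, 143.3, 33.5, 30.0] [ 0.5249 -0.1241  0.093 ]
bushing_center 0.55 [284.4, 186.1, 22.0, 25.5] [ 0.4683 -0.081   0.095 ]
sleeve_center 0.92 [357.9, 15.0, 33.5, 31.3] [ 0.6626 -0.1291  0.09  ]
bolt_center 0.65 [207.8, 2.6, 26.4, 22.1] [0.6536 0.0328 0.09  ]
```

View pics/w1.png

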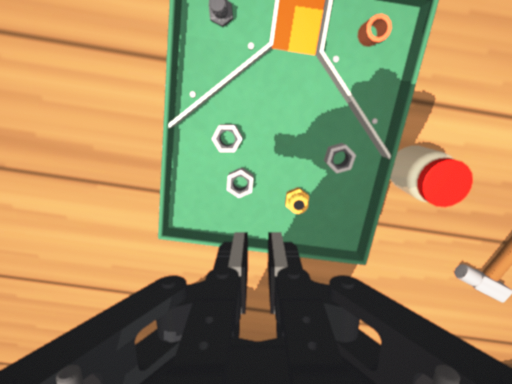

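```bash
python3 - <<'E'
from h import *
ci=np.load("ci1.npy",allow_pickle=True).item()
for n,p,z in [("A",(227,138),.091),("B",(240.5,183),.091),("C",(341,158),.091),("bush foot",(296.5,203),.087),("gateL",(274,45),.1),("gateR",(321,52),.1),("lip",(275,49),.075),("lipR",(318,54),.075),("stripL",(170,125),.1),("stripR",(389,157),.1),("cornerBL",(160,239),.1),("cornerBR",(366,263),.1)]:
    print(n,p2w(ci,*p,z).round(4))
im=cv2.imread("pics/w1.png")
cv2.imwrite("pics/w1c.png",cv2.resize(im[0:270,150:410],None,fx=2.2,fy=2.2,interpolation=cv2.INTER_CUBIC))
E
```

```text
A [0.5277 0.0106 0.091 ]
B [ 0.4767 -0.0123  0.091 ]
C [ 0.5251 -0.1253  0.091 ]
bush foot [ 0.4607 -0.0848  0.087 ]
gateL [ 0.6311 -0.0264  0.1   ]
gateR [ 0.6321 -0.076   0.1   ]
lip [ 0.6315 -0.0288  0.075 ]
lipR [ 0.6339 -0.0773  0.075 ]
stripL [0.5333 0.0744 0.1   ]
stripR [ 0.5359 -0.1767  0.1   ]
cornerBL [0.3921 0.0769 0.1   ]
cornerBR [ 0.3989 -0.1856  0.1   ]
```

View pics/w1c.png

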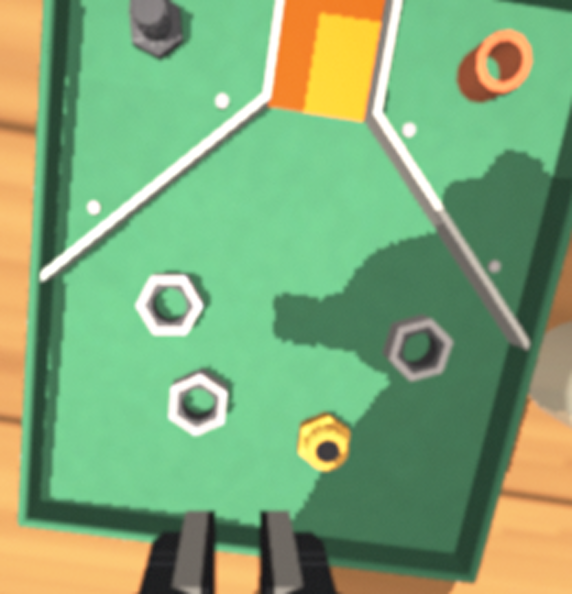

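```bash
cat >> h.py <<'E'
from scipy.spatial.transform import Rotation as R
def to(x,y,z,yaw):
    s=telemetry.observe(); Rm=R.from_euler('xyz',[np.pi,0,s['eef_rot'][2]]).as_matrix()
    print("t",s['clock'],"at",s['eef_pos'].round(4),s['eef_rot'].round(3),"F",s['contact_force'].round(1),"q6",round(s['joints'][5],2))
    print("shift",(Rm.T@(np.array([x,y,z])-s['eef_pos'])).round(4),"turn",round(s['eef_rot'][2]-yaw,3))
E
python3 -c "
from h import *
to(.488,-.151,.13,.60);to(.488,-.151,.082,.6)"
```

```text
t 2.6 at [ 0.5008 -0.0279  0.3015] [ 3.141 -0.     0.162] F [-0.  -0.8  0.3] q6 2.76
shift [-0.0325  0.1194  0.1715] turn -0.438
t 2.6 at [ 0.5008 -0.0279  0.3015] [ 3.141 -0.     0.162] F [-0.  -0.8  0.3] q6 2.76
shift [-0.0325  0.1194  0.2195] turn -0.438
```

Emit:
{"fn": "play_rows", "kwargs": {
  "targets": [
    [5,-0.006,0.024,0.02,0,0,-0.1],
    [5,-0.012,0.048,0.05,0,0,-0.2],
    [5,-0.018,0.072,0.08,0,0,-0.3],
    [5,-0.025,0.096,0.11,0,0,-0.4],
    [5,-0.0325,0.119,0.14,0,0,-0.438],
    [5,-0.0325,0.119,0.165,0,0,-0.438],
    [5,-0.0325,0.119,0.185,0,0,-0.438],
    [5,-0.0325,0.119,0.2,0,0,-0.438],
    [5,-0.0325,0.119,0.212,0,0,-0.438],
    [5,-0.0325,0.119,0.22,0,0,-0.438]
  ]
}}

```text
clock: 3.6
eef_pos: [0.4877, -0.1507, 0.0807]
eef_rot: [-3.141, 0.0, 0.598]
contact_force: [0.5, -0.3, -0.5]
finger_gap: 0.0044
```

```bash
cat > look.py <<'E'
from h import *
import sys
n=sys.argv[1]; cam=sys.argv[2] if len(sys.argv)>2 else "wrist"
ci=eyes.camera_info(cam); s=telemetry.observe(); im=eyes.get_image(cam)
print(s['clock'],s['eef_pos'].round(4),s['eef_rot'].round(3),s['contact_force'].round(1))
cv2.imwrite(f"pics/{n}.png",im); np.save(n+".npy",ci,allow_pickle=True)
E
python3 look.py w2
```

```text
3.6 [ 0.4877 -0.1507  0.0807] [-3.141  0.     0.598] [ 0.5 -0.3 -0.5]
```

View pics/w2.png

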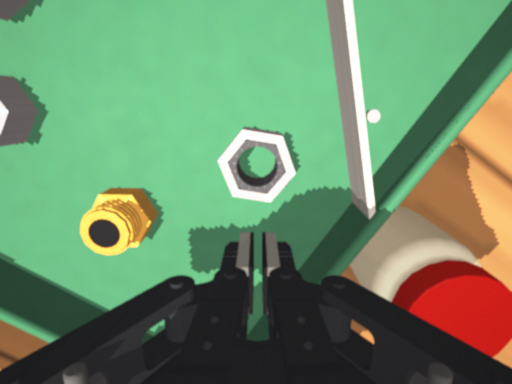

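```bash
cat > px.py <<'E'
from h import *
import sys
ci=np.load(sys.argv[1]+".npy",allow_pickle=True).item()
for a in sys.argv[2:]:
    u,v,z=map(float,a.split(",")); print(a,p2w(ci,u,v,z).round(4))
E
python3 px.py w2 257,165,.093 257,165,.091
python3 -c "
from h import *
to(.595,-.078,.082,.6)"
```

```text
257,165,.093 [ 0.5254 -0.1245  0.093 ]
257,165,.091 [ 0.5251 -0.1247  0.091 ]
t 3.65 at [ 0.4873 -0.1506  0.0799] [-3.14e+00  1.00e-03  5.98e-01] F [-0.4  0.8 -0.4] q6 2.08
shift [ 0.1299  0.0006 -0.0021] turn -0.002
```

Emit:
{"fn": "play_rows", "kwargs": {
  "targets": [
    [5,0.006,0,0,0,0,0],
    [5,0.012,0,0,0,0,0],
    [5,0.015,0,0,0,0,0],
    [5,0.018,0,0,0,0,0],
    [5,0.021,0,0,0,0,0],
    [5,0.024,0,0,0,0,0],
    [5,0.028,0,0,0,0,0],
    [5,0.032,0,0,0,0,0],
    [5,0.036,0,0,0,0,0],
    [5,0.04,0,0,0,0,0]
  ]
}}

```text
clock: 4.65
eef_pos: [0.5211, -0.1285, 0.0813]
eef_rot: [3.142, 0.0, 0.597]
contact_force: [-0.7, -0.0, 0.6]
finger_gap: 0.0043
```

```bash
python3 look.py w3
```

```text
4.65 [ 0.5211 -0.1285  0.0813] [3.142 0.    0.597] [-0.7 -0.   0.6]
```

View pics/w3.png

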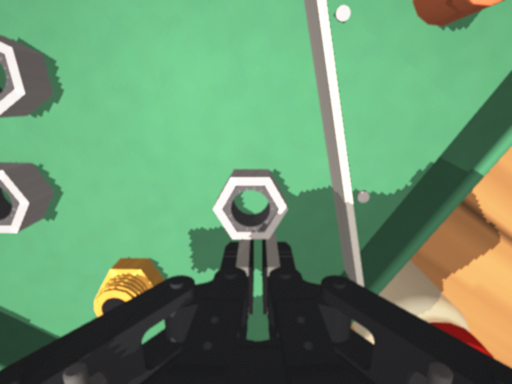

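Emit:
{"fn": "play_rows", "kwargs": {
  "targets": [
    [5,0.005,0,0,0,0,0],
    [5,0.011,0,0,0,0,0],
    [5,0.017,0,0,0,0,0],
    [5,0.023,0,0,0,0,0],
    [5,0.029,0,0,0,0,0],
    [5,0.035,0,0,0,0,0],
    [5,0.041,0,0,0,0,0],
    [5,0.047,0,0,0,0,0],
    [5,0.053,0,0,0,0,0],
    [5,0.058,0,0,0,0,0]
  ]
}}

```text
clock: 5.7
eef_pos: [0.5693, -0.0958, 0.0813]
eef_rot: [3.142, -0.0, 0.597]
contact_force: [-0.5, 0.3, 0.0]
finger_gap: 0.0044
```

```bash
python3 look.py w4
```

```text
5.7 [ 0.5693 -0.0958  0.0813] [ 3.142 -0.     0.597] [-0.5  0.3  0. ]
```

View pics/w4.png

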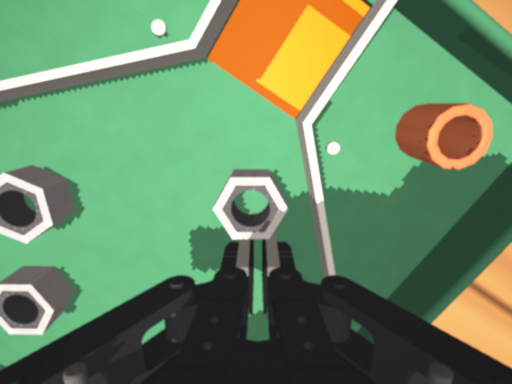

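```bash
python3 px.py w4 250,208,.093 209,60,.075 298,118,.075
python3 -c "
from h import *
to(.6125,-.0645,.082,.45); to(.630,-.056,.082,.35)"
```

```text
250,208,.093 [ 0.5885 -0.0783  0.093 ]
209,60,.075 [ 0.6319 -0.0263  0.075 ]
298,118,.075 [ 0.634  -0.0751  0.075 ]
t 5.75 at [ 0.5697 -0.0955  0.0812] [ 3.141 -0.     0.597] F [0.1 0.4 0.1] q6 2.23
shift [ 0.0528 -0.0016 -0.0008] turn 0.147
t 5.75 at [ 0.5697 -0.0955  0.0812] [ 3.141 -0.     0.597] F [0.1 0.4 0.1] q6 2.23
shift [ 0.0721  0.0012 -0.0008] turn 0.247
```

Emit:
{"fn": "play_rows", "kwargs": {
  "targets": [
    [5,0.005,0,0,0,0,0.01],
    [5,0.011,0,0,0,0,0.03],
    [5,0.017,-0.001,0,0,0,0.05],
    [5,0.023,-0.001,0,0,0,0.07],
    [5,0.029,-0.002,0,0,0,0.09],
    [5,0.035,-0.002,0,0,0,0.11],
    [5,0.041,-0.003,0,0,0,0.13],
    [5,0.047,-0.003,0,0,0,0.15],
    [5,0.053,-0.004,0,0,0,0.17],
    [5,0.059,-0.004,0,0,0,0.19]
  ]
}}

```text
clock: 6.75
eef_pos: [0.6157, -0.0592, 0.0813]
eef_rot: [-3.142, -0.0, 0.405]
contact_force: [-0.1, -0.7, 0.2]
finger_gap: 0.0043
```

```bash
python3 look.py w5
```

```text
6.75 [ 0.6157 -0.0592  0.0813] [-3.142 -0.     0.405] [-0.1 -0.7  0.2]
```

View pics/w5.png

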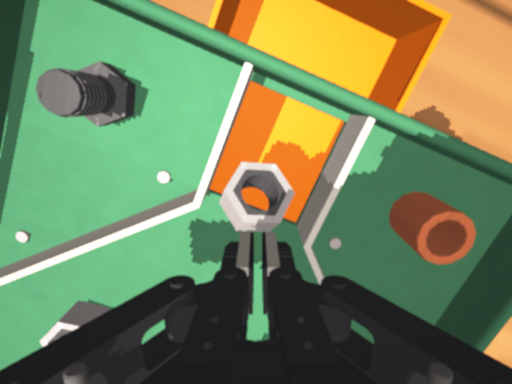

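Emit:
{"fn": "play_rows", "kwargs": {
  "targets": [
    [5,0.003,0,0,0,0,0.02],
    [5,0.006,0,0,0,0,0.04],
    [5,0.009,0,0,0,0,0.06],
    [5,0.012,0,0,0,0,0.08],
    [5,0.014,0,0,0,0,0.08],
    [5,0.014,0,0,0,0,0.08],
    [5,0.014,0,0,0,0,0.08],
    [5,0.014,0,0,0,0,0.08],
    [5,0.014,0,0,0,0,0.08],
    [5,0.014,0,0,0,0,0.08]
  ]
}}

```text
clock: 7.8
eef_pos: [0.6282, -0.0541, 0.0813]
eef_rot: [3.142, -0.0, 0.327]
contact_force: [-0.4, 0.6, 0.1]
finger_gap: 0.004
```

```bash
python3 look.py w6
```

```text
7.8 [ 0.6282 -0.0541  0.0813] [ 3.142 -0.     0.327] [-0.4  0.6  0.1]
```

View pics/w6.png

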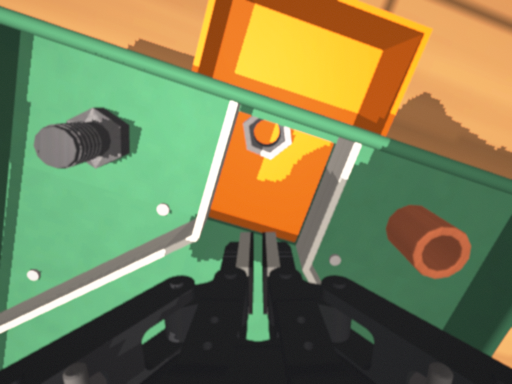

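```bash
python3 -c "
from h import *
to(.489,.033,.18,.327)"
```

```text
t 7.85 at [ 0.6282 -0.0541  0.0813] [ 3.142 -0.     0.327] F [0.5 0.1 1.2] q6 2.6
shift [-0.1039 -0.1272 -0.0987] turn -0.0
```

Emit:
{"fn": "play_rows", "kwargs": {
  "targets": [
    [5,-0.01,0,-0.01,0,0,0],
    [5,-0.02,0,-0.04,0,0,0],
    [5,-0.03,-0.01,-0.08,0,0,-0.14],
    [5,-0.04,-0.03,-0.1,0,0,-0.28],
    [5,-0.05,-0.05,-0.1,0,0,-0.42],
    [5,-0.065,-0.07,-0.1,0,0,-0.56],
    [5,-0.08,-0.09,-0.1,0,0,-0.7],
    [5,-0.095,-0.11,-0.1,0,0,-0.84],
    [5,-0.104,-0.127,-0.1,0,0,-0.98],
    [5,-0.104,-0.127,-0.1,0,0,-1.12]
  ]
}}

```text
clock: 8.85
eef_pos: [0.4866, 0.0339, 0.1824]
eef_rot: [3.141, -0.0, 1.454]
contact_force: [0.1, -0.2, -0.2]
finger_gap: 0.0042
```

Emit:
{"fn": "play_rows", "kwargs": {
  "targets": [
    [5,0,0,0,0,0,-0.14],
    [5,0,0,0,0,0,-0.28],
    [5,0,0,0,0,0,-0.42],
    [5,0,0,0,0,0,-0.56],
    [5,0,0,0,0,0,-0.7],
    [5,0,0,0,0,0,-0.84],
    [5,0,0,0,0,0,-0.98],
    [5,0,0,0,0,0,-1.12],
    [5,0,0,0,0,0,-1.26],
    [5,0,0,0,0,0,-1.4]
  ]
}}

```text
clock: 9.85
eef_pos: [0.4883, 0.0326, 0.182]
eef_rot: [3.142, 0.001, 2.852]
contact_force: [-0.4, -0.7, -0.6]
finger_gap: 0.0041
```

Emit:
{"fn": "play_rows", "kwargs": {
  "targets": [
    [5,0,0,0,0,0,-0.14],
    [5,0,0,0,0,0,-0.28],
    [5,0,0,0,0,0,-0.42],
    [5,0,0,0,0,0,-0.56],
    [5,0,0,0,0,0,-0.7],
    [5,0,0,0,0,0,-0.84],
    [5,0,0,0,0,0,-0.98],
    [5,0,0,0,0,0,-1.12],
    [5,0,0,0,0,0,-1.26],
    [5,0,0,0,0,0,-1.4]
  ]
}}

```text
clock: 10.85
eef_pos: [0.4883, 0.0326, 0.182]
eef_rot: [-3.141, 0.0, -2.031]
contact_force: [-0.3, -0.1, -0.5]
finger_gap: 0.0044
```

```bash
python3 -c "
from h import *
to(.489,.033,.18,-.525)"
```

```text
t 10.85 at [0.4883 0.0326 0.182 ] [-3.141  0.    -2.031] F [-0.3 -0.1 -0.5] q6 -1.22
shift [-0.0006 -0.0004  0.002 ] turn -1.506
```

Emit:
{"fn": "play_rows", "kwargs": {
  "targets": [
    [5,0,0,0,0,0,-0.149],
    [5,0,0,0,0,0,-0.298],
    [5,0,0,0,0,0,-0.447],
    [5,0,0,0,0,0,-0.596],
    [5,0,0,0,0,0,-0.745],
    [5,0,0,0,0,0,-0.894],
    [5,0,0,0,0,0,-1.043],
    [5,0,0,0,0,0,-1.192],
    [5,0,0,0,0,0,-1.34],
    [5,0,0,0,0,0,-1.48]
  ]
}}

```text
clock: 11.85
eef_pos: [0.4883, 0.0326, 0.182]
eef_rot: [-3.141, -0.001, -0.55]
contact_force: [0.1, 0.5, -0.1]
finger_gap: 0.0045
```

```bash
python3 look.py w7
```

```text
11.85 [0.4883 0.0326 0.182 ] [-3.141e+00 -1.000e-03 -5.500e-01] [ 0.1  0.5 -0.1]
```

View pics/w7.png

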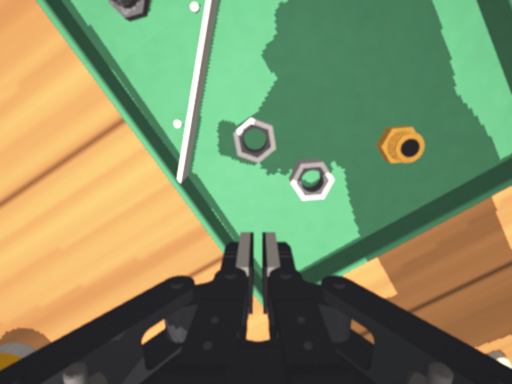

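```bash
python3 px.py w7 255,141,.092 312.5,181,.092 402,147,.09
python3 - <<'E'
from h import *
s=telemetry.observe()['eef_pos'];yw=-.55
x=np.array([np.cos(yw),np.sin(yw)]);y=np.array([np.sin(yw),-np.cos(yw)])
ci=np.load("w7.npy",allow_pickle=True).item()
for u,v in[(255,141),(312.5,181)]:
    d=p2w(ci,u,v,.092)[:2]-s[:2];print(d@x,d@y)
E
```

```text
255,141,.092 [0.5267 0.0108 0.092 ]
312.5,181,.092 [ 0.4757 -0.0115  0.092 ]
402,147,.09 [ 0.4626 -0.084   0.09  ]
0.044046218734401815 -0.001466719519044537
0.012320756711253255 0.04423538445294417
```

Emit:
{"fn": "play_rows", "kwargs": {
  "targets": [
    [5,0,-0.0015,0.015,0,0,0],
    [5,0,-0.0015,0.035,0,0,0],
    [5,0,-0.0015,0.055,0,0,0],
    [5,0,-0.0015,0.075,0,0,0],
    [5,0,-0.0015,0.09,0,0,0],
    [5,0,-0.0015,0.1,0,0,0],
    [5,0.005,-0.0015,0.1,0,0,0],
    [5,0.01,-0.0015,0.1,0,0,0],
    [5,0.013,-0.0015,0.1,0,0,0],
    [5,0.016,-0.0015,0.1,0,0,0]
  ]
}}

```text
clock: 12.9
eef_pos: [0.5041, 0.0253, 0.0819]
eef_rot: [-3.141, -0.001, -0.557]
contact_force: [-0.8, -0.0, 0.2]
finger_gap: 0.0045
```

Emit:
{"fn": "play_rows", "kwargs": {
  "targets": [
    [5,0.003,0,0,0,0,0],
    [5,0.006,0,0,0,0,0],
    [5,0.009,0,0,0,0,0],
    [5,0.013,0,0,0,0,0],
    [5,0.017,0,0,0,0,0],
    [5,0.022,0,0,0,0,0],
    [5,0.027,0,0,0,0,0],
    [5,0.032,0,0,0,0,0],
    [5,0.037,0,0,0,0,0],
    [5,0.042,0,0,0,0,0]
  ]
}}

```text
clock: 13.9
eef_pos: [0.5394, 0.0032, 0.0813]
eef_rot: [-3.142, -0.0, -0.556]
contact_force: [0.0, 0.5, -0.3]
finger_gap: 0.004
```

```bash
python3 look.py w8
```

```text
13.9 [0.5394 0.0032 0.0813] [-3.142 -0.    -0.556] [ 0.   0.5 -0.3]
```

View pics/w8.png

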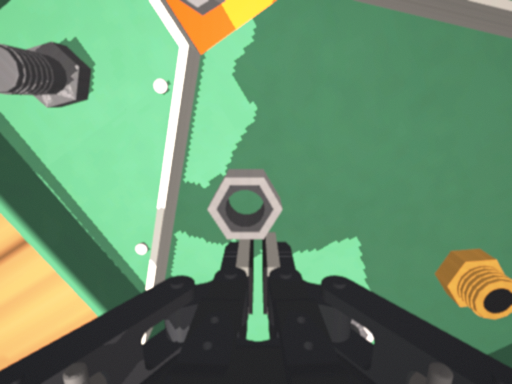

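```bash
python3 px.py w8 245,208,.093 203,54,.075
python3 - <<'E'
from h import *
s=telemetry.observe();p=s['eef_pos'][:2];yw=s['eef_rot'][2]
x=np.array([np.cos(yw),np.sin(yw)]);y=np.array([np.sin(yw),-np.cos(yw)])
ci=np.load("w8.npy",allow_pickle=True).item()
for q in [p2w(ci,245,208,.093)[:2],np.array([.633,-.051]),p2w(ci,203,54,.075)[:2]]: print((q-p)@x,(q-p)@y)
E
```

```text
245,208,.093 [ 0.5642 -0.006   0.093 ]
203,54,.075 [ 0.6316 -0.0256  0.075 ]
0.02515101174966406 -0.005319935987620263
0.10736236503855674 -0.003418355025798397
0.0928152070981089 -0.024227485331174206
```

Emit:
{"fn": "play_rows", "kwargs": {
  "targets": [
    [5,0.004,0,0,0,0,-0.01],
    [5,0.009,0,0,0,0,-0.02],
    [5,0.014,0,0,0,0,-0.03],
    [5,0.02,0,0,0,0,-0.04],
    [5,0.026,0,0,0,0,-0.05],
    [5,0.032,0,0,0,0,-0.06],
    [5,0.038,0.001,0,0,0,-0.07],
    [5,0.044,0.001,0,0,0,-0.08],
    [5,0.05,0.001,0,0,0,-0.1],
    [5,0.055,0.001,0,0,0,-0.12]
  ]
}}

```text
clock: 14.95
eef_pos: [0.5856, -0.0268, 0.0813]
eef_rot: [3.142, -0.0, -0.435]
contact_force: [-0.7, 0.4, 1.5]
finger_gap: 0.0043
```

```bash
python3 look.py w9
```

```text
14.95 [ 0.5856 -0.0268  0.0813] [ 3.142 -0.    -0.435] [-0.7  0.4  1.5]
```

View pics/w9.png

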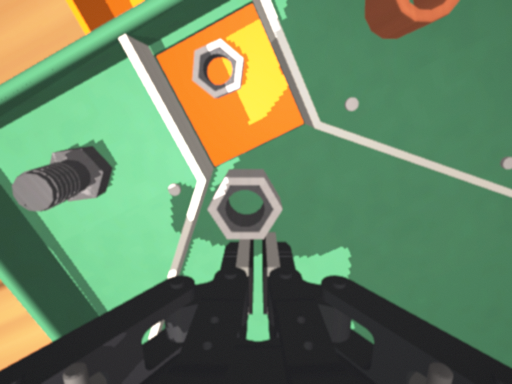

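Emit:
{"fn": "play_rows", "kwargs": {
  "targets": [
    [0,-0.005,0,0,0,0,0],
    [0,-0.009,-0.002,0,0,0,0.05],
    [0,-0.009,-0.006,0,0,0,0.13],
    [0,-0.008,-0.009,0,0,0,0.2],
    [0,-0.006,-0.009,0,0,0,0.2],
    [0,-0.003,-0.008,0,0,0,0.2],
    [0,0,-0.0075,0,0,0,0.2],
    [0,0.003,-0.007,0,0,0,0.2],
    [0,0.006,-0.0065,0,0,0,0.2],
    [0,0.009,-0.006,0,0,0,0.2]
  ]
}}

```text
clock: 16.0
eef_pos: [0.596, -0.0251, 0.0812]
eef_rot: [3.142, 0.0, -0.636]
contact_force: [-0.5, 0.3, -0.6]
finger_gap: -0.0
```

```bash
python3 look.py w10
```

```text
16.0 [ 0.596  -0.0251  0.0812] [ 3.142  0.    -0.636] [-0.5  0.3 -0.6]
```

View pics/w10.png

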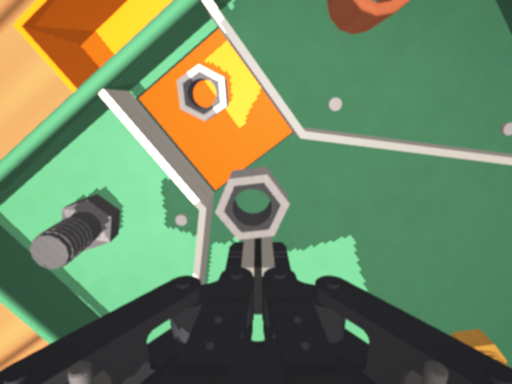

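Emit:
{"fn": "play_rows", "kwargs": {
  "targets": [
    [0,0.003,0,0,0,0,0],
    [0,0.006,0,0,0,0,0],
    [0,0.009,0,0,0,0,0],
    [0,0.012,0,0,0,0,-0.02],
    [0,0.015,0,0,0,0,-0.04],
    [0,0.018,0,0,0,0,-0.07],
    [0,0.021,0,0,0,0,-0.1],
    [0,0.023,0,0,0,0,-0.12],
    [0,0.025,0,0,0,0,-0.14],
    [0,0.025,0,0,0,0,-0.14]
  ]
}}

```text
clock: 17.05
eef_pos: [0.6162, -0.0398, 0.0812]
eef_rot: [3.142, -0.0, -0.496]
contact_force: [-0.1, -0.3, -0.5]
finger_gap: -0.0002
```

```bash
python3 look.py w11
```

```text
17.05 [ 0.6162 -0.0398  0.0812] [ 3.142 -0.    -0.496] [-0.1 -0.3 -0.5]
```

View pics/w11.png

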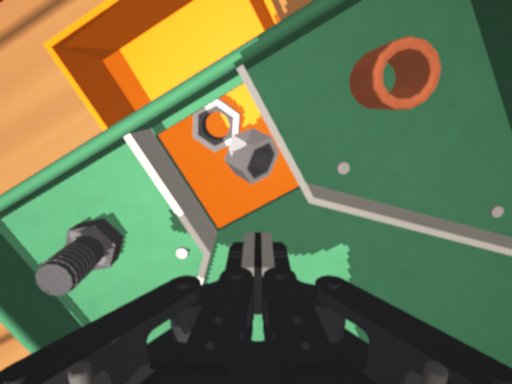

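```bash
python3 -c "
from h import *
to(.432,.002,.16,-.25)"
```

```text
t 17.1 at [ 0.616  -0.0397  0.0812] [ 3.142  0.    -0.496] F [-0.2  0.1 -0.7] q6 -2.85
shift [-0.1817  0.051  -0.0788] turn -0.246
```

Emit:
{"fn": "play_rows", "kwargs": {
  "targets": [
    [5,-0.008,0,-0.01,0,0,0],
    [5,-0.018,0,-0.05,0,0,0],
    [5,-0.03,0.005,-0.08,0,0,-0.03],
    [5,-0.055,0.012,-0.08,0,0,-0.08],
    [5,-0.08,0.02,-0.08,0,0,-0.12],
    [5,-0.105,0.028,-0.08,0,0,-0.16],
    [5,-0.13,0.036,-0.08,0,0,-0.2],
    [5,-0.16,0.045,-0.08,0,0,-0.24],
    [5,-0.182,0.051,-0.08,0,0,-0.246],
    [5,-0.182,0.051,-0.08,0,0,-0.246]
  ]
}}

```text
clock: 18.1
eef_pos: [0.4287, 0.0032, 0.1623]
eef_rot: [-3.142, -0.0, -0.25]
contact_force: [0.1, 0.3, -0.6]
finger_gap: 0.0043
```

```bash
python3 look.py w12; python3 look.py s12 scene
```

```text
18.1 [0.4287 0.0032 0.1623] [-3.142 -0.    -0.25 ] [ 0.1  0.3 -0.6]
18.15 [0.4305 0.0027 0.1623] [-3.141e+00 -2.000e-03 -2.500e-01] [ 0.7 -0.2 -0.2]
```

View pics/w12.png

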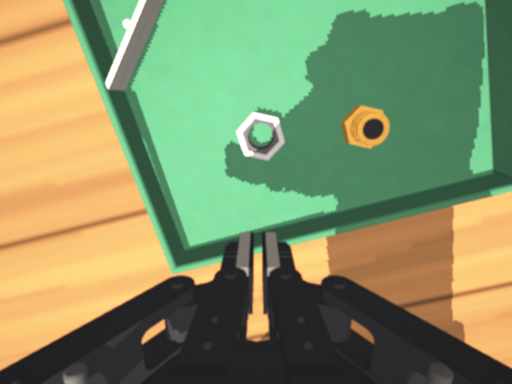

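View pics/s12.png

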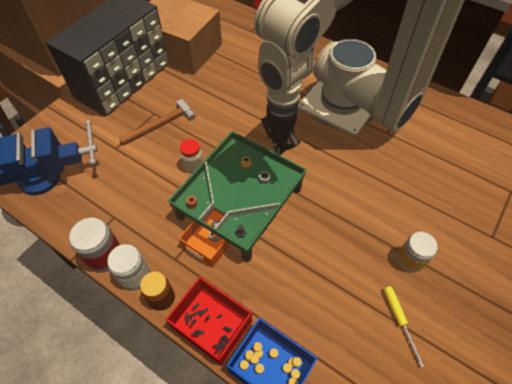

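```bash
python3 - <<'E'
from h import *
s=telemetry.observe();p=s['eef_pos'][:2];yw=s['eef_rot'][2];print(s['eef_pos'])
x=np.array([np.cos(yw),np.sin(yw)]);y=np.array([np.sin(yw),-np.cos(yw)])
ci=np.load("w12.npy",allow_pickle=True).item()
for q in [p2w(ci,260,137,.093)[:2],np.array([.633,-.051])]: print(q,(q-p)@x,(q-p)@y)
E
```

```text
[0.43155334 0.0023647  0.16226445]
[ 0.47583925 -0.01099021] 0.0462140715100868 0.0019635172584802417
[ 0.633 -0.051] 0.20838758843880592 0.0017781622865248405
```

Emit:
{"fn": "play_rows", "kwargs": {
  "targets": [
    [5,0,0,0.015,0,0,0],
    [5,0,0,0.035,0,0,0],
    [5,0,0,0.055,0,0,0],
    [5,0,0,0.07,0,0,0],
    [5,0,0,0.08,0,0,0],
    [5,0.004,0,0.08,0,0,0],
    [5,0.008,0,0.08,0,0,0],
    [5,0.012,0,0.08,0,0,0],
    [5,0.015,0,0.08,0,0,0],
    [5,0.018,0,0.08,0,0,0]
  ]
}}

```text
clock: 19.2
eef_pos: [0.4497, -0.0024, 0.0817]
eef_rot: [-3.142, -0.001, -0.25]
contact_force: [-0.3, 0.4, 0.6]
finger_gap: 0.0042
```

Emit:
{"fn": "play_rows", "kwargs": {
  "targets": [
    [5,0.003,0,0,0,0,0],
    [5,0.006,0,0,0,0,0],
    [5,0.01,0,0,0,0,0],
    [5,0.015,0,0,0,0,0],
    [5,0.02,0,0,0,0,0],
    [5,0.025,0,0,0,0,0],
    [5,0.03,0,0,0,0,0],
    [5,0.035,0,0,0,0,0],
    [5,0.04,0,0,0,0,0],
    [5,0.045,0,0,0,0,0]
  ]
}}

```text
clock: 20.2
eef_pos: [0.4931, -0.0136, 0.0813]
eef_rot: [3.142, 0.0, -0.25]
contact_force: [-0.3, 0.7, 0.2]
finger_gap: 0.0042
```

```bash
python3 look.py w13
```

```text
20.2 [ 0.4931 -0.0136  0.0813] [ 3.142  0.    -0.25 ] [-0.3  0.7  0.2]
```

View pics/w13.png

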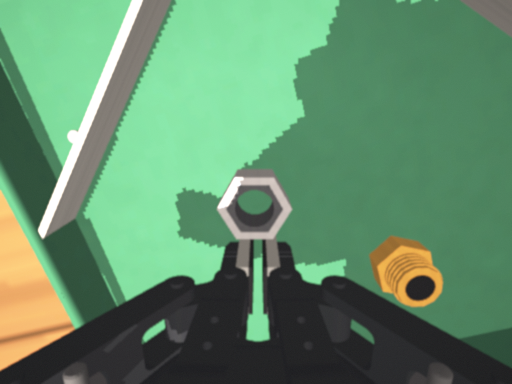

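Emit:
{"fn": "play_rows", "kwargs": {
  "targets": [
    [5,0.005,0,0,0,0,0],
    [5,0.011,0,0,0,0,0.01],
    [5,0.017,0,0,0,0,0.01],
    [5,0.023,0,0,0,0,0.02],
    [5,0.029,0,0,0,0,0.02],
    [5,0.035,0,0,0,0,0.02],
    [5,0.041,0,0,0,0,0.02],
    [5,0.047,0.001,0,0,0,0.02],
    [5,0.053,0.001,0,0,0,0.02],
    [5,0.059,0.001,0,0,0,0.02]
  ]
}}

```text
clock: 21.25
eef_pos: [0.5501, -0.0292, 0.0813]
eef_rot: [-3.142, -0.0, -0.27]
contact_force: [0.5, 0.4, 0.0]
finger_gap: 0.0044
```

Emit:
{"fn": "play_rows", "kwargs": {
  "targets": [
    [5,0.004,0,0,0,0,0],
    [5,0.008,0,0,0,0,0],
    [5,0.012,0,0,0,0,0],
    [5,0.016,0,0,0,0,0],
    [5,0.02,0,0,0,0,0],
    [5,0.024,0,0,0,0,0],
    [5,0.028,0,0,0,0,0],
    [5,0.03,0,0,0,0,0],
    [5,0.031,0,0,0,0,0],
    [5,0.031,0,0,0,0,0]
  ]
}}

```text
clock: 22.25
eef_pos: [0.5795, -0.0373, 0.0812]
eef_rot: [3.142, 0.0, -0.27]
contact_force: [-0.9, 0.3, -0.5]
finger_gap: 0.0043
```

```bash
python3 look.py w14
```

```text
22.25 [ 0.5795 -0.0373  0.0812] [ 3.142  0.    -0.27 ] [-0.9  0.3 -0.5]
```

View pics/w14.png

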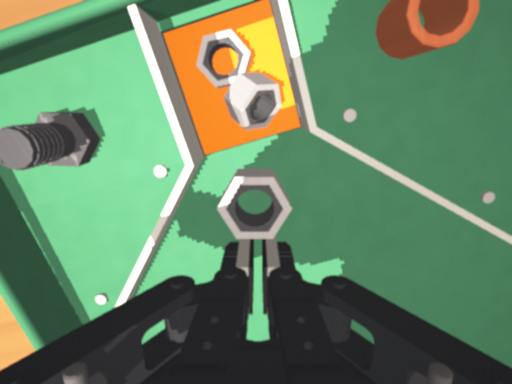

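Emit:
{"fn": "play_rows", "kwargs": {
  "targets": [
    [5,0.004,0,0,0,0,0],
    [5,0.008,0,0,0,0,0],
    [5,0.012,0,0,0,0,0],
    [5,0.016,0,0,0,0,-0.01],
    [5,0.02,0,0,0,0,-0.02],
    [5,0.024,0,0,0,0,-0.04],
    [5,0.028,0,0,0,0,-0.06],
    [5,0.032,0,0,0,0,-0.08],
    [5,0.035,0,0,0,0,-0.1],
    [5,0.038,0,0,0,0,-0.1]
  ]
}}

```text
clock: 23.3
eef_pos: [0.6187, -0.0352, 0.0812]
eef_rot: [3.133, 0.0, -0.188]
contact_force: [0.2, -0.5, 0.3]
finger_gap: 0.0039
```

```bash
python3 look.py w15
```

```text
23.3 [ 0.6187 -0.0352  0.0812] [ 3.133  0.    -0.188] [ 0.2 -0.5  0.3]
```

View pics/w15.png

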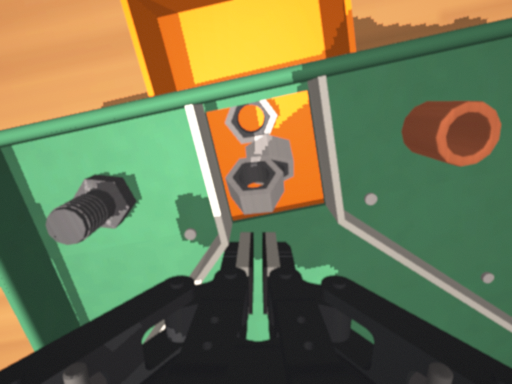

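```bash
python3 -c "
from h import *
print(telemetry.observe()['joints'])
to(.6,-.04,.082,-.3)"
```

```text
[-0.18839068  0.45280855 -0.07588647  1.04182203 -0.00902881 -3.14092633]
t 23.35 at [ 0.619  -0.0356  0.0813] [ 3.133 -0.    -0.189] F [ 0.9 -0.8  0.1] q6 -3.14
shift [-0.0178  0.0079 -0.0007] turn 0.111
```

Emit:
{"fn": "play_rows", "kwargs": {
  "targets": [
    [5,-0.004,0.001,0,0,0,0.03],
    [5,-0.01,0.003,0,0,0,0.06],
    [5,-0.018,0.005,-0.01,0,0,0.1],
    [5,-0.025,0.006,-0.03,0,0,0.1],
    [5,-0.03,0.006,-0.06,0,0,0.1],
    [5,-0.03,0.006,-0.09,0,0,0.1],
    [5,-0.03,0.006,-0.11,0,0,0.1],
    [5,-0.03,0.006,-0.12,0,0,0.1],
    [5,-0.03,0.006,-0.12,0,0,0.1],
    [5,-0.03,0.006,-0.12,0,0,0.1]
  ]
}}

```text
clock: 24.35
eef_pos: [0.5873, -0.0353, 0.2004]
eef_rot: [3.133, 0.0, -0.291]
contact_force: [-0.3, 0.0, 0.6]
finger_gap: 0.0042
```

```bash
python3 look.py w16;python3 look.py s16 scene; python3 -c "
import cv2
im=cv2.imread('pics/s16.png');cv2.imwrite('pics/s16c.png',cv2.resize(im[120:280,150:320],None,fx=3.5,fy=3.5,interpolation=cv2.INTER_CUBIC))"
```

```text
24.35 [ 0.5873 -0.0353  0.2004] [ 3.133  0.    -0.291] [-0.3  0.   0.6]
24.4 [ 0.5873 -0.0352  0.2   ] [ 3.132e+00  1.000e-03 -2.910e-01] [ 0.5  0.6 -0.7]
```

View pics/w16.png

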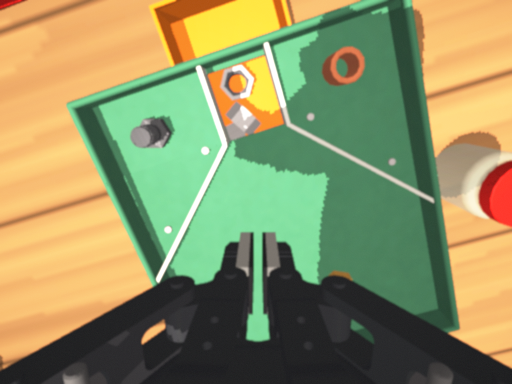

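View pics/s16c.png

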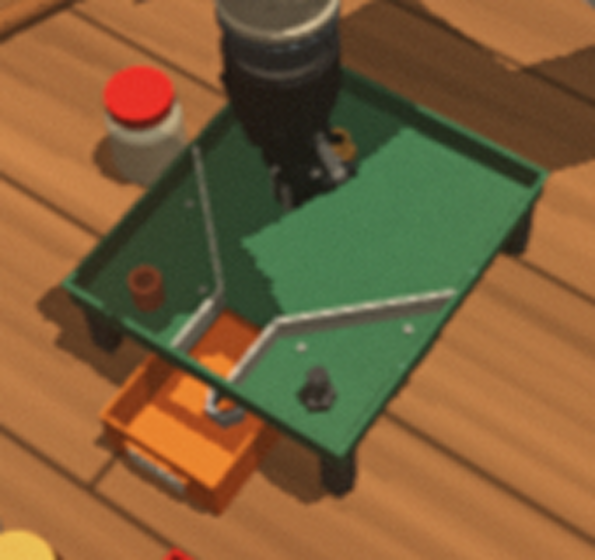

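Emit:
{"fn": "play_rows", "kwargs": {
  "targets": [
    [5,0.005,0,-0.02,0,0,0.02],
    [5,0.015,0,-0.04,0,0,0.05],
    [5,0.03,0,-0.05,0,0,0.1],
    [5,0.045,0,-0.05,0,0,0.1],
    [5,0.06,0,-0.05,0,0,0.1],
    [5,0.075,0,-0.05,0,0,0.1],
    [5,0.09,0,-0.05,0,0,0.1],
    [5,0.09,0,-0.05,0,0,0.1],
    [5,0.09,0,-0.05,0,0,0.1],
    [5,0.09,0,-0.05,0,0,0.1]
  ]
}}

```text
clock: 25.45
eef_pos: [0.6736, -0.0604, 0.2511]
eef_rot: [3.133, -0.001, -0.39]
contact_force: [0.3, -0.1, 0.8]
finger_gap: 0.0042
```

```bash
python3 look.py w17; python3 -c "
from h import *
for d in nets.spot_in('wrist','nut1_center'): print(d)
im=cv2.imread('pics/w17.png');cv2.imwrite('pics/w17c.png',cv2.resize(im[60:260,150:350],None,fx=3,fy=3,interpolation=cv2.INTER_CUBIC))"
```

```text
25.45 [ 0.6736 -0.0604  0.2511] [ 3.133e+00 -1.000e-03 -3.900e-01] [ 0.3 -0.1  0.8]
{'bbox': [230.4, 148.2, 22.8, 28.6], 'confidence': 0.82}
```

View pics/w17.png

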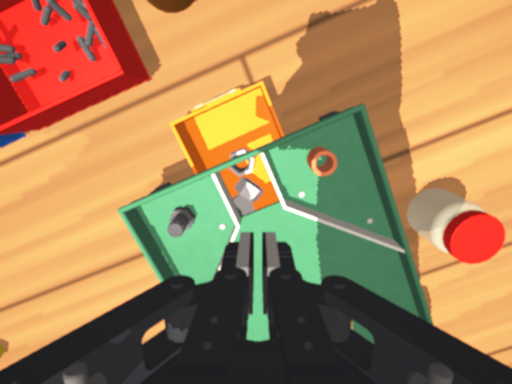

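View pics/w17c.png

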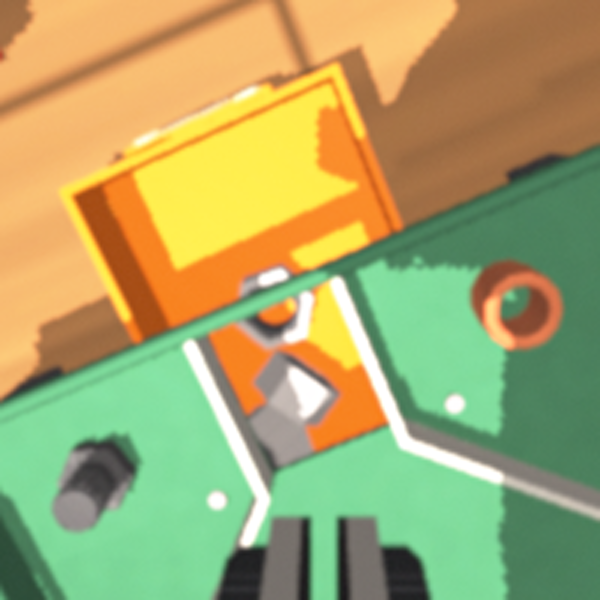

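Emit:
{"fn": "play_rows", "kwargs": {
  "targets": [
    [5,0.01,0,0.01,0,0,0],
    [5,0.02,0,0.02,0,0,0],
    [5,0.03,0,0.03,0,0,0],
    [5,0.04,0,0.04,0,0,0],
    [5,0.05,0,0.05,0,0,0],
    [5,0.06,0,0.06,0,0,0],
    [5,0.065,0,0.07,0,0,0],
    [5,0.065,0,0.07,0,0,0],
    [5,0.065,0,0.07,0,0,0],
    [5,0.065,0,0.07,0,0,0]
  ]
}}

```text
clock: 26.55
eef_pos: [0.7342, -0.0858, 0.1824]
eef_rot: [3.133, -0.003, -0.39]
contact_force: [-0.4, -0.1, 0.4]
finger_gap: 0.0044
```

```bash
python3 look.py w18; python3 -c "
from h import *
im=cv2.imread('pics/w18.png');cv2.imwrite('pics/w18c.png',cv2.resize(im[100:300,150:350],None,fx=3,fy=3,interpolation=cv2.INTER_CUBIC))"
```

```text
26.55 [ 0.7342 -0.0858  0.1824] [ 3.133e+00 -3.000e-03 -3.900e-01] [-0.4 -0.1  0.4]
```

View pics/w18.png

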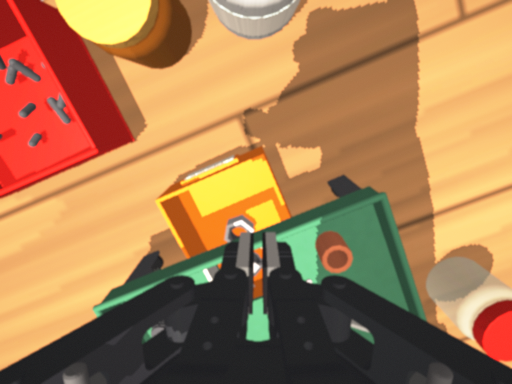

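View pics/w18c.png

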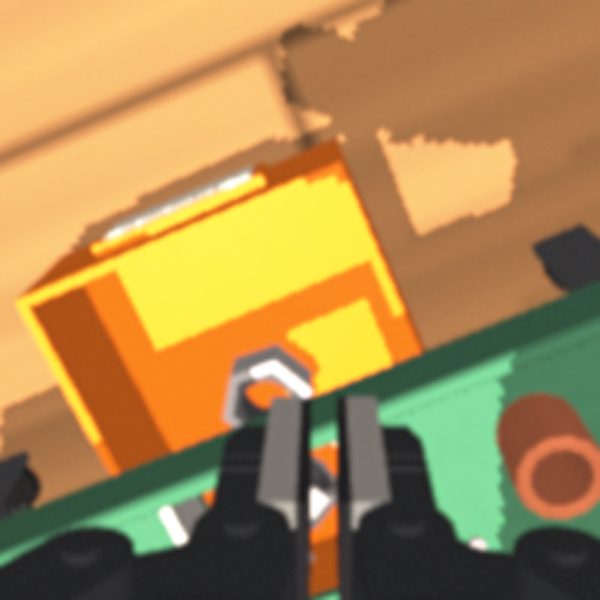

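Emit:
{"fn": "play_rows", "kwargs": {
  "targets": [
    [100,0,0,-0.01,0,0,0],
    [100,-0.01,0,-0.02,0,0,0],
    [100,-0.02,0,-0.02,0,0,0],
    [100,-0.025,0,-0.02,0,0,0],
    [100,-0.025,0,-0.02,0,0,0],
    [100,-0.025,0,-0.02,0,0,0],
    [100,-0.025,0,-0.02,0,0,0],
    [100,-0.025,0,-0.02,0,0,0],
    [100,-0.025,0,-0.02,0,0,0],
    [100,-0.025,0,-0.02,0,0,0]
  ]
}}

```text
clock: 27.6
eef_pos: [0.7112, -0.0763, 0.2012]
eef_rot: [3.133, -0.001, -0.391]
contact_force: [0.5, -0.1, -0.4]
finger_gap: 0.0854
```

```bash
python3 look.py w19; python3 -c "
from h import *
for d in nets.spot_in('wrist','nut1_center'): print(d)
im=cv2.imread('pics/w19.png');cv2.imwrite('pics/w19c.png',cv2.resize(im[140:290,170:320],None,fx=4,fy=4,interpolation=cv2.INTER_CUBIC))"
```

```text
27.6 [ 0.7112 -0.0763  0.2012] [ 3.133e+00 -1.000e-03 -3.910e-01] [ 0.5 -0.1 -0.4]
{'bbox': [225.4, 189.2, 30.9, 18.6], 'confidence': 0.79}
```

View pics/w19c.png

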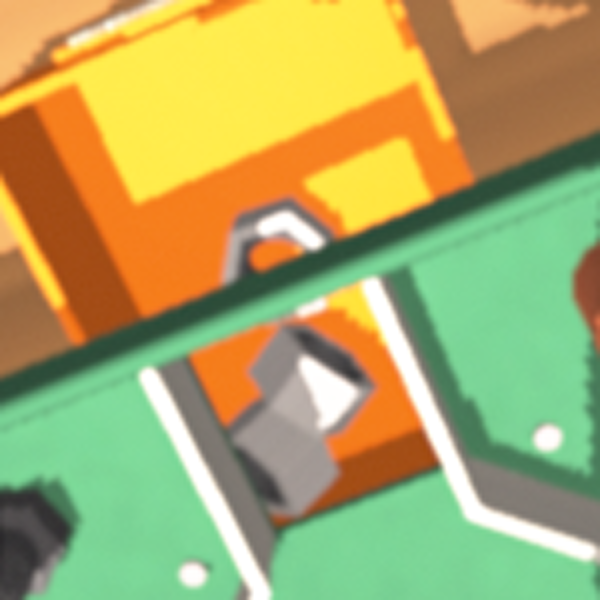

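```bash
python3 - <<'E'
from h import *
a=np.load("w17.npy",allow_pickle=True).item();b=np.load("w19.npy",allow_pickle=True).item()
def tri(pa,pb):
    o=[];d=[]
    for ci,(u,v) in((a,pa),(b,pb)):
        P=p2w(ci,u,v,0);O=np.array(ci["cam_to_world"])[:3,3];o.append(O);d.append((P-O)/np.linalg.norm(P-O))
    t=np.linalg.lstsq(np.c_[d[0],-d[1]],o[1]-o[0],rcond=None)[0]
    A=o[0]+t[0]*d[0];B=o[1]+t[1]*d[1];return ((A+B)/2).round(4),np.linalg.norm(A-B).round(4)
A=lambda x,y:(150+x/3,60+y/3)
B=lambda x,y:(170+x/4,140+y/4)
print("nut3 left",tri(A(248,425),B(235,440)))
print("nut2 white right corner",tri(A(340,393),B(375,385)))
print("nut2 white top",tri(A(290,360),B(305,357)))
print("lip right post top",tri(A(405,440),B(478,513)))
E
```

```text
nut3 left (array([ 0.6419, -0.0154,  0.0363]), np.float64(0.0015))
nut2 white right corner (array([ 0.6346, -0.0549,  0.018 ]), np.float64(0.0002))
nut2 white top (array([ 0.6634, -0.0451,  0.0496]), np.float64(0.0008))
lip right post top (array([ 0.6353, -0.0769,  0.105 ]), np.float64(0.0007))
```

Emit:
{"fn": "play_rows", "kwargs": {
  "targets": [
    [100,0,0,-0.01,0,0,0],
    [100,0,0,-0.03,0,0,0],
    [100,0,0,-0.05,0,0,0],
    [100,0,0,-0.06,0,0,0],
    [100,0,0,-0.06,0,0,0],
    [100,0,0,-0.06,0,0,0],
    [100,0,0,-0.06,0,0,0],
    [100,0,0,-0.06,0,0,0],
    [100,0,0,-0.06,0,0,0],
    [100,0,0,-0.06,0,0,0]
  ]
}}

```text
clock: 28.7
eef_pos: [0.7111, -0.0757, 0.2612]
eef_rot: [3.133, -0.001, -0.39]
contact_force: [-0.2, 0.4, -0.6]
finger_gap: 0.0851
```

```bash
python3 look.py w20; python3 look.py s20 scene
```

```text
28.7 [ 0.7111 -0.0757  0.2612] [ 3.133e+00 -1.000e-03 -3.900e-01] [-0.2  0.4 -0.6]
28.75 [ 0.7112 -0.0757  0.2612] [ 3.133e+00 -1.000e-03 -3.900e-01] [-0.  -0.2  0.2]
```

View pics/w20.png

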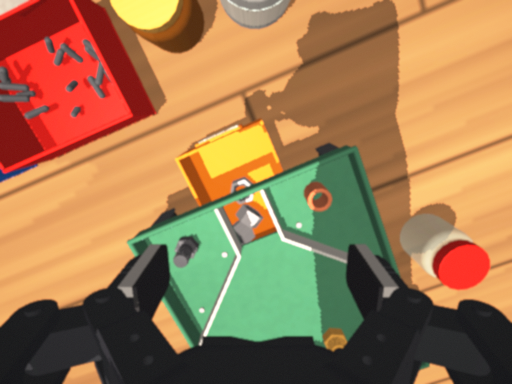

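View pics/s20.png

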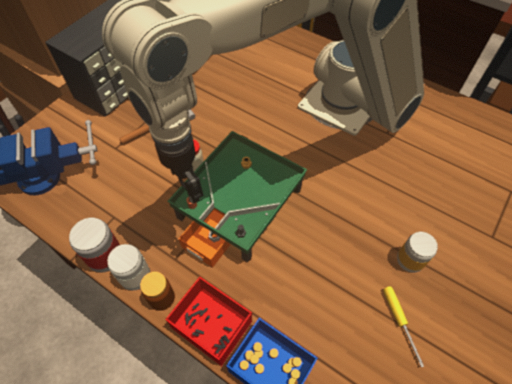

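The wrist view shows all three nuts through the slot, at about (240,185), (250,215) and (243,232). The bolt (187,250), sleeve (319,197) and bushing (335,340) are still in the tray, the jar, can and screwdriver are unmoved, and the hand is clear.

```bash
python3 -c "
from station import job
print(job.sign_off())"
```

```text
the job is handed in; nothing more can be done
None
```

I pushed the three nuts one at a time through the gate, each dropping into the orange bin before I started the next, and handed the job in at about 29 s.

- **Third nut's height:** The last pictures show all three nuts in the bin below the slot. The first lies flat and the other two lean against each other. I did not measure their centres. Rough triangulation put points on the two leaning nuts between 18 and 50 mm above the bench, the 50 mm point being an upper corner. The limit for the centres is 45 mm, so I judge them low enough, but this is the least certain check.
- **Other items:** The bushing, bolt and sleeve are still in the tray, and the jar, can and screwdriver have not moved. The hammer was mostly hidden by the arm in the last picture, but the arm never went near it.
- **Forces and hand:** The force readings at the end of each move stayed below about 2 N. The hand finished open, about 16 cm above the rim.
- **Two hitches:** The second nut drifted towards the left gate post, so I backed off and pushed it again from a better angle. On the third nut's last push the last joint came right up to its limit (-3.1409 rad against -3.14). The tool ended about 12 mm to the left of where I had aimed, but the nut still dropped.

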